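Shut the blade chest before sawing

TASK

Close up the wooden blade chest to keep the sawdust out: with the fingertips, push both open drawers fully home and push the raised lid down until it lies flat shut. Push only from outside: do not take hold of the lid or the drawer fronts or touch the inside of either, do not raise the lid higher or pull a drawer out further, and leave the things around the chest standing where they are.

Things in the scene. Friction and masses are not known exactly. Their poses are not given: they have to be found in the camera images.
- chest: wooden blade chest screwed to the bench, immovable: carcass 185 (x) x 300 (y) x 70 mm high, two drawers side by side in its front (-x) face at x = -92.5 mm. A well 140 x 300 mm with walls 45 mm high stands on the rear of its top (rim 115 mm above the bench), leaving a bare ledge 45 mm deep in front. Origin: centre of its underside; x runs front to back, y to the left
- drawer_left (a joint): how far the left (+y) drawer is open, m: 0 = home, front board tight against the carcass; up to 0.10. Opens along the chest's -x. Slides with about 1.5 N of friction and stays where it is left
- drawer_right (a joint): how far the right (-y) drawer is open, m; otherwise the same as the left
- drawer_left_front (a point): centre of the outer (-x) face of the left drawer's front board, 35 mm above the bench; moves with the drawer. Board 143 mm wide, 58 mm high (6 to 64 mm above the bench), 12 mm thick, dark wood, flat (the round brass-ringed inlay is level with it). There is no knob. Axes as the chest's
- drawer_right_front (a point): the same for the right drawer, whose centre is 146 mm from the left one's
- lid (a joint): opening angle of the well's lid, rad: 0 = lying flat on the well's rim; opens upward and back, up to 1.35. The hinge is stiff (about 0.3 N m): the lid stays at the angle where it is left, and takes about 2 to 4 N near its front edge to push down
- lid_hinge (a point): middle of the hinge line, which runs along the chest's y at the far upper edge of the well: 92.5 mm behind (+x) the chest's origin and 115 mm above the bench
- lid_edge (a point): middle of the front (free) edge of the lid, on its outer (upper when shut) face. The lid is a dark board with a pale inlaid panel, 145 mm from hinge to free edge, 300 mm wide, 10 mm thick; the hinge line lies in its inner face
- lid_lining (a point): centre of the blue cloth-covered lining on the lid's inner (under) face, 125 x 268 x 2 mm, ending 9 mm short of the free edge; not to be touched
- drawer_left_lining (a point): centre of the pale plywood lining (122 x 46 x 2 mm) on the inner (+x) face of the left drawer's front board, 34 mm above the bench; not to be touched. Behind it the open tray, 158 x 130 x 42 mm, holds small blanks; not to be touched either
- drawer_right_lining (a point): the same for the right drawer
- glue: yellow glue bottle with a red cap, 48 mm across, 120 mm tall, standing just left (+y) of the chest; loose, a bystander; origin at the centre of its underside
- jar: amber glass jar with a steel cap, 56 mm across, 75 mm tall, standing just right (-y) of the chest; loose, a bystander; origin at the centre of its underside
- fretsaw: fretsaw lying flat, about 230 x 155 mm, dark steel bow and wooden handle, far left of the chest; origin at the handle's end of the blade; loose, a bystander
- sanding_block: cork sanding block 100 x 60 x 32 mm, far right; loose, a bystander; origin at the centre of its underside
- square: try square lying flat, 100 mm dark wood stock and 150 mm steel blade, far right; loose, a bystander; origin under the middle of the stock
- mug: blue mug, 76 mm across, 90 mm tall, far left; loose, a bystander; origin at the centre of its underside

How it is judged:
At the end, for the whole second after the job is handed in: Both drawers within 5 mm of fully home and the lid within 0.045 rad of flat shut; every bystander within 20 mm of where it began, the glue, jar and mug upright (value of joint each of drawer_left, drawer_right below 0.005 m and value of joint lid below 0.045 rad and distance of each of glue, jar, fretsaw, sanding_block, square, mug from where it was at the start of the episode below 0.02 m and angle between each of glue, jar, mug's own z axis and vertical below 0.35 rad); the robot touches nothing.
It fails at once if a bystander is lifted, or shifted more than 20 mm (distance of any of glue, jar, fretsaw, sanding_block, square, mug from where it was at the start of the episode above 0.02 m).
It fails at once if an upright bystander is tipped (angle between any of glue, jar, mug's own z axis and vertical above 0.35 rad).
It fails at once if the lid is lifted further open than it ever stood (over 1.1 rad) (value of joint lid above 1.1 rad).
It fails at once if a drawer is pulled out further than it ever stood (over 92 mm) (value of joint any of drawer_left, drawer_right above 0.092 m).
It fails at once if the lid or a drawer front is taken hold of: the fingers press on the lining under the lid, or behind a drawer front or on its tray (contact force between the fingers and lid_c1 above 1 N or contact force between the fingers and drawer_left_c1 above 1 N or contact force between the fingers and drawer_left_c2 above 1 N or contact force between the fingers and drawer_left_c3 above 1 N or contact force between the fingers and drawer_left_c4 above 1 N or contact force between the fingers and drawer_left_c5 above 1 N or contact force between the fingers and drawer_left_c6 above 1 N or contact force between the fingers and drawer_right_c1 above 1 N or contact force between the fingers and drawer_right_c2 above 1 N or contact force between the fingers and drawer_right_c3 above 1 N or contact force between the fingers and drawer_right_c4 above 1 N or contact force between the fingers and drawer_right_c5 above 1 N or contact force between the fingers and drawer_right_c6 above 1 N).
It also fails if it takes over 51 s, if anything falls off the work surface, if the arm or the gripper's body presses on something with over 40 N, if the wrist force passes 120 N, or if a joint passes its speed limit or range.

ROBOT

A 7-joint arm with a two-finger parallel gripper is mounted at the origin on the work surface. World frame = base frame: x ahead of the robot, y to its left, z up, the work surface at z = 0. Lengths are in m, angles in rad, forces in N, time in s.
With the tool pointing down it reaches from about 0.425 to 0.875 m from the base axis. Payload 4.7 kg.
Tool frame: the origin (TCP) lies at the very end of the fingers, on their centre line; the grasp point (between the pads) lies 19 mm behind it; z points along the fingers, y is the line along which they close (so a half turn about z gives the same grasp; the last joint's range is limited). The gripper opens to 85 mm and grips with 20 to 120 N. Pads are 22 mm wide; open, the fingers measure 114 mm over their backs; the gripper's body (76 mm by 85 mm) begins 54 mm behind the grasp point. The pads swing forward as they close: fully open they stand 13 mm farther back than shut.
Start: joints at [-1.305, 0.321, -0.07, 1.45, 0.023, 1.371, -0.057], TCP at [0.162, 0.63, 0.231] pointing down, gripper open.
Joint ranges: [-2.86, 2.86], [-0.3, 2.09], [-1.38, 1.24], [0.06, 2.45], [-1.56, 4.7], [0.09, 2.05], [-2.69, 2.69]. Speed limits (rad/s): [2.57, 2.57, 3.14, 3.14, 3.14, 3.14, 3.14].

INTERFACE

Orientations are given as a unit quaternion [w, x, y, z].
In Python, from rig import manip gives the robot as it stands.
- The arm moves only by the shell command python3 -m jog 'ROWS' [OPENING] [FORCE]. ROWS is JSON, a list that holds one entry, the list of rows, each a list of 4 numbers: the shift along the tool's x, y, z in m, then the turn about the tool's z in degrees. A call has exactly 8 rows; each row is the pose to reach, as a shift and turn from the pose commanded when the call began, along the tool's axes at that moment; what a row does not reach only later rows make up. A row lasts 1/8 s, in which the tool goes at most 62.5 mm and 10.7 degrees, less where a joint would pass 70% of its speed; a pose out of reach is approached as far as the arm can. A call with a gripper value outside its range is refused whole. OPENING is the opening, from -1 (shut) to 1 (fully open), set as the call begins (- or left out, the last holds). The fingers move at their own pace and stop on an object; FORCE is the grip in N (left out, the last holds). Time passes only in rows, so rows that repeat a pose let the fingers close, or fill a call up. It gives the time, the measured TCP pose, the force, the opening and the grip force at its end, in the units of the state.
- manip.get_state(): the state, without advancing time (a new reading comes with each control period).
- manip.capture(name): name is "side" or "top"; returns (picture, depth): 384x512x3 uint8, red, green, blue; 384x512 float32, m along the optical axis (not along the pixel's ray), 0 where there is no reading.
- manip.get_calibration(name): a dict with "intrinsics" (3x3 intrinsics, pixels), "eye" and "attitude" of the camera in the world. Camera axes: x right, y down, z forward; pixel columns grow to the right and rows downward; lengths in m; the calibration is good to about 2 mm. A picture is of the moment at which its call begins. get_calibration takes no time and is no camera call.
- manip.finish_job(): hands the job in; it is judged then, once.
The state is a dict: "t": time; "joint_positions": joint angles; "joint_vel": joint speeds; "tau": joint torques, N m; "position": TCP position; "tool_rot": TCP orientation; "ft_force": force on the tool from outside, world axes, zero at the start; "ft_torque": the same for the moment, N m; "gripper_width": opening from 0.0 (shut) to 1.0 (fully open); "gripper_force": force on a finger pad.
Only numpy, scipy, OpenCV 4.12 (cv2) and the standard library are available. Lean on these libraries where they do the work, as an engineer would, in place of code of your own. Each camera call takes 0.05 s, during which the arm holds its last target. There are 200 camera calls.

## Working session

There is one attempt and no reset: what is moved stays moved. The work goes in short steps, Python scripts to look and compute and a shell command to move; the robot and the scene stay as the last step left them, time stands still between calls to the robot, and variables do not carry over. Pictures are saved under pics/ and viewed, at most 10 in all, crops included, and the job is handed in when it is done.

```bash
mkdir -p pics; cat > h.py <<'E'
import numpy as np,cv2
from rig import manip
from scipy.spatial.transform import Rotation as R
def cap(n):
    im,d=manip.capture(n);c=manip.get_calibration(n)
    K=np.array(c['intrinsics']);a=np.array(c['attitude'],float)
    M=a if a.shape==(3,3) else R.from_quat(a[[1,2,3,0]]).as_matrix()
    v,u=np.mgrid[:384,:512]
    P=np.stack([(u-K[0,2])/K[0,0]*d,(v-K[1,2])/K[1,1]*d,d],-1)@M.T+np.array(c['eye'])
    P[d==0]=np.nan
    return im,P
def save(im,n): cv2.imwrite('pics/'+n,cv2.cvtColor(im,cv2.COLOR_RGB2BGR))
E
python3 - <<'E'
from h import *
ims=[]
for n in('top','side'):
    im,P=cap(n);save(im,n+'0.png');np.save(n+'.npy',P);print(manip.get_calibration(n))
print(manip.get_state())
E
```

```text
{'intrinsics': array([[369.189614  ,   0.        , 252.92854102],
       [  0.        , 369.189614  , 195.66429513],
       [  0.        ,   0.        ,   1.        ]]), 'eye': array([0.35670152, 0.01003505, 1.18637277]), 'attitude': array([ 0.07120279, -0.6868013 ,  0.7191988 , -0.0773772 ])}
{'intrinsics': array([[354.85440456,   0.        , 254.5488804 ],
       [  0.        , 354.85440456, 181.02718937],
       [  0.        ,   0.        ,   1.        ]]), 'eye': array([0.49865849, 0.85123561, 0.76460652]), 'attitude': array([ 0.01799962, -0.06247044,  0.89420842, -0.44290492])}
{'t': 0.1, 'joint_positions': array([-1.30488298,  0.32174082, -0.07007748,  1.45156641,  0.02260477,
        1.37081301, -0.05689944]), 'joint_vel': array([ 0.00051472, -0.00290817,  0.00163265, -0.00321808,  0.00065593,
        0.00092879,  0.00033111]), 'tau': array([-1.67665034e-04, -4.94878256e+01, -3.84007730e-01, -3.15211987e+01,
        1.31081449e-02,  7.44904275e-03,  8.13827086e-06]), 'position': array([0.16188448, 0.62901055, 0.23033133]), 'tool_rot': array([-5.85879346e-05,  1.25562929e-01,  9.92085275e-01, -8.68500360e-04]), 'ft_force': array([ 0.28807656,  0.74501765, -0.35260242]), 'ft_torque': array([-0.0165297 ,  0.0503777 ,  0.04052703]), 'gripper_force': 0.0, 'gripper_width': 0.997630535218801}
```

View pics/top0.png

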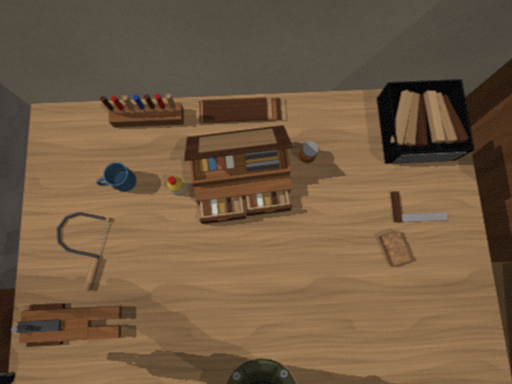

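View pics/side0.png

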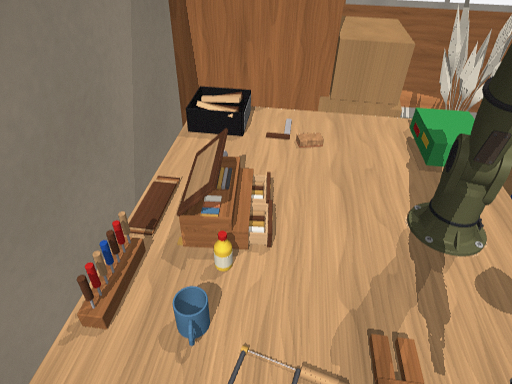

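The top view shows the chest at about (240,180), with the lid raised at (237,142), both drawers open at (222,208) and (268,203), the glue at (174,184), the jar at (309,151) and the mug at (119,178). The side view agrees, with the lid standing up and back at (205,170).

```bash
python3 - <<'E'
from h import *
P=np.load('top.npy')
f=lambda u,v:np.round(P[v,u],3)
for u in (210,240,270,280):
    print(u,[ (v,*f(u,v)) for v in range(128,224,3)])
im=cv2.imread('pics/top0.png')[100:240,150:340]
cv2.imwrite('pics/c.png',cv2.resize(im,None,fx=4,fy=4,interpolation=cv2.INTER_CUBIC))
for n,u,v in(('glue',174,184),('jar',310,150)):print(n,f(u,v))
E
```

```text
210 [(128, np.float64(0.853), np.float64(0.129), np.float64(-0.0)), (131, np.float64(0.841), np.float64(0.129), np.float64(0.002)), (134, np.float64(0.781), np.float64(0.117), np.float64(0.126)), (137, np.float64(0.763), np.float64(0.115), np.float64(0.147)), (140, np.float64(0.748), np.float64(0.114), np.float64(0.16)), (143, np.float64(0.734), np.float64(0.113), np.float64(0.173)), (146, np.float64(0.72), np.float64(0.112), np.float64(0.188)), (149, np.float64(0.708), np.float64(0.111), np.float64(0.196)), (152, np.float64(0.692), np.float64(0.109), np.float64(0.216)), (155, np.float64(0.682), np.float64(0.109), np.float64(0.22)), (158, np.float64(0.718), np.float64(0.123), np.float64(0.084)), (161, np.float64(0.708), np.float64(0.123), np.float64(0.084)), (164, np.float64(0.698), np.float64(0.123), np.float64(0.086)), (167, np.float64(0.688), np.float64(0.123), np.float64(0.088)), (170, np.float64(0.68), np.float64(0.124), np.float64(0.082)), (173, np.float64(0.671), np.float64(0.125), np.float64(0.079)), (176, np.float64(0.663), np.float64(0.125), np.float64(0.075)), (179, np.flo
[... 6488 characters left out ...]
), (194, np.float64(0.604), np.float64(-0.093), np.float64(0.033)), (197, np.float64(0.594), np.float64(-0.092), np.float64(0.037)), (200, np.float64(0.585), np.float64(-0.091), np.float64(0.033)), (203, np.float64(0.576), np.float64(-0.091), np.float64(0.03)), (206, np.float64(0.56), np.float64(-0.087), np.float64(0.065)), (209, np.float64(0.552), np.float64(-0.088), np.float64(0.056)), (212, np.float64(0.551), np.float64(-0.092), np.float64(0.002)), (215, np.float64(0.541), np.float64(-0.091), np.float64(0.005)), (218, np.float64(0.532), np.float64(-0.09), np.float64(0.002)), (221, np.float64(0.522), np.float64(-0.09), np.float64(0.001))]
glue [0.637 0.233 0.093]
jar [ 0.734 -0.193  0.074]
```

View pics/c.png

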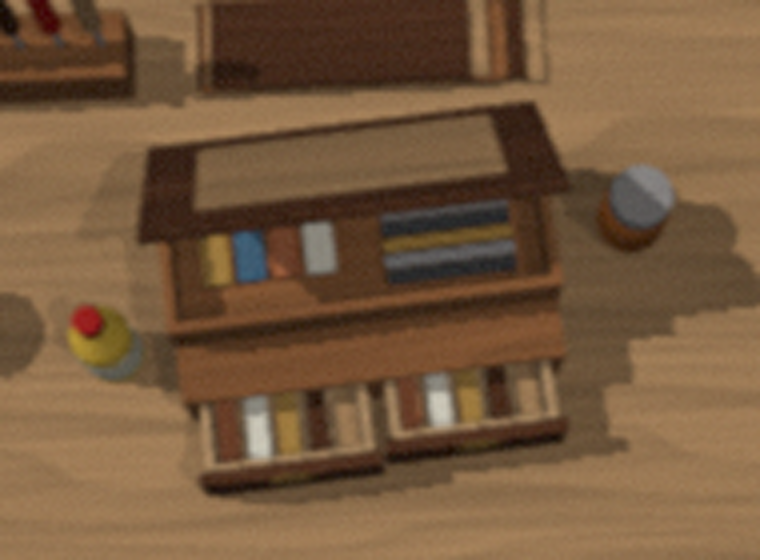

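The crop confirms the layout: chest yaw is about +5°, the lid is open about 0.76 rad with its edge at z ≈ 0.222, and both drawers are open about 50 mm. I'll do the lid first, passing high.

```bash
python3 -m jog '[[[-0.02,-0.01,-0.03,0],[-0.05,-0.03,-0.06,-5],[-0.10,-0.06,-0.07,-10],[-0.15,-0.09,-0.07,-15],[-0.20,-0.125,-0.07,-19.5],[-0.25,-0.16,-0.07,-19.5],[-0.30,-0.195,-0.07,-19.5],[-0.34,-0.22,-0.07,-19.5]]]' -1 20
python3 - <<'E'
from h import *
s=manip.get_state();M=R.from_quat(s['tool_rot'][[1,2,3,0]]).as_matrix();p=s['position']
print(p,M.round(3),s['ft_force'])
print(M.T@(np.array([.707,.032,.265])-p))
E
```

```text
t: 1.1
position: [0.438, 0.3289, 0.3012]
tool_rot: [0.0, -0.043, 0.999, -0.0]
ft_force: [0.4, 0.2, 0.2]
gripper_width: 0.0
gripper_force: 0.0
[0.43800675 0.32890191 0.30116612] [[-0.996 -0.086  0.   ]
 [-0.086  0.996 -0.   ]
 [-0.    -0.    -1.   ]] [0.40667205 0.15655642 0.153972  ]
[-0.24245824 -0.31891935  0.03633927]
```

```bash
python3 -m jog '[[[-0.035,-0.045,0,0],[-0.07,-0.09,0,0],[-0.105,-0.135,0,0],[-0.14,-0.18,0,0],[-0.175,-0.225,0,0],[-0.21,-0.275,0,0],[-0.242,-0.319,0.01,0],[-0.242,-0.319,0.03,0]]]'
python3 - <<'E'
from h import *
im,P=cap('side');save(im,'s1.png')
E
```

```text
t: 2.1
position: [0.7075, 0.0284, 0.2699]
tool_rot: [0.0, -0.04, 0.999, -0.002]
ft_force: [0.1, 0.9, -0.2]
gripper_width: 0.001
gripper_force: 0.0
```

View pics/s1.png

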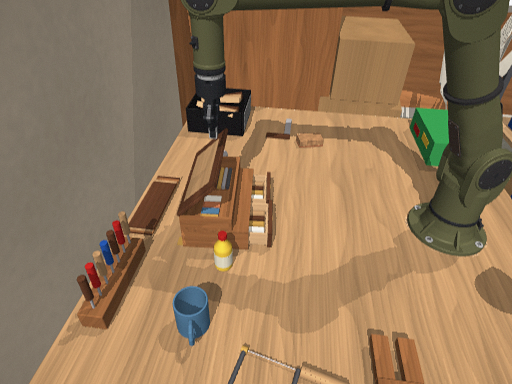

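The side view shows the shut fingertips at about (212,137), just above the lid's top edge at (222,135). I'll press down.

```bash
python3 -m jog '[[[0,0,0.02,0],[0,0,0.04,0],[0,0,0.055,0],[0,0,0.065,0],[0,0,0.075,0],[0,0,0.085,0],[0,0,0.095,0],[0,0,0.10,0]]]'
```

```text
t: 3.15
position: [0.7053, 0.0353, 0.1705]
tool_rot: [-0.0, -0.044, 0.999, -0.0]
ft_force: [0.3, -1.1, 2.1]
gripper_width: -0.003
gripper_force: 0.9
```

```bash
python3 -m jog '[[[0,0,0.01,0],[0,0,0.02,0],[0,0,0.03,0],[0,0,0.038,0],[0,0,0.043,0],[0,0,0.047,0],[0,0,0.049,0],[0,0,0.049,0]]]'
```

```text
t: 4.15
position: [0.7055, 0.0354, 0.1251]
tool_rot: [0.0, -0.044, 0.999, 0.0]
ft_force: [-7.3, -0.7, 12.3]
gripper_width: 0.001
gripper_force: 6.5
```

```bash
python3 -m jog '[[[0,0,-0.04,0],[0,0,-0.08,0],[0.05,0.015,-0.09,0],[0.10,0.03,-0.09,0],[0.15,0.05,-0.09,0],[0.20,0.065,-0.09,0],[0.225,0.07,-0.06,0],[0.225,0.07,-0.03,0]]]'
python3 - <<'E'
from h import *
im,P=cap('side');save(im,'s2.png')
im,P=cap('top')
print([(v,*P[v,240].round(3)) for v in range(138,184,3)])
E
```

```text
t: 5.15
position: [0.4743, 0.0863, 0.1523]
tool_rot: [0.001, -0.045, 0.999, 0.001]
ft_force: [1.3, 0.3, 0.0]
gripper_width: -0.001
gripper_force: 0.0
[(138, np.float64(0.762), np.float64(0.026), np.float64(0.13)), (141, np.float64(0.753), np.float64(0.027), np.float64(0.128)), (144, np.float64(0.745), np.float64(0.027), np.float64(0.125)), (147, np.float64(0.735), np.float64(0.027), np.float64(0.126)), (150, np.float64(0.725), np.float64(0.028), np.float64(0.127)), (153, np.float64(0.716), np.float64(0.028), np.float64(0.126)), (156, np.float64(0.707), np.float64(0.029), np.float64(0.126)), (159, np.float64(0.698), np.float64(0.029), np.float64(0.122)), (162, np.float64(0.687), np.float64(0.029), np.float64(0.128)), (165, np.float64(0.678), np.float64(0.03), np.float64(0.127)), (168, np.float64(0.669), np.float64(0.03), np.float64(0.125)), (171, np.float64(0.661), np.float64(0.03), np.float64(0.124)), (174, np.float64(0.65), np.float64(0.031), np.float64(0.127)), (177, np.float64(0.642), np.float64(0.031), np.float64(0.125)), (180, np.float64(0.645), np.float64(0.032), np.float64(0.078)), (183, np.float64(0.637), np.float64(0.033), np.float64(0.072))]
```

View pics/s2.png

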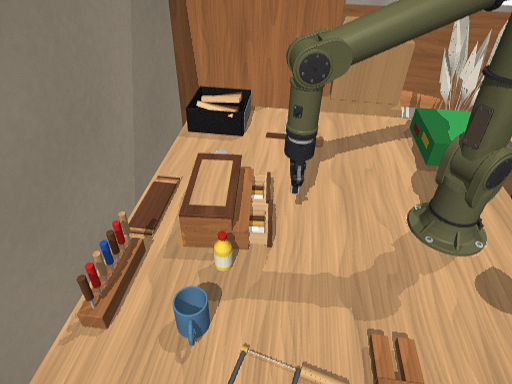

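The lid lies flat at (215,185), with height 0.125–0.127 along it. The fingertips are at (297,190), in front of the left drawer.

```bash
python3 -m jog '[[[0,0,0.04,0],[0,0,0.08,0],[0,0,0.115,0],[-0.02,0,0.115,0],[-0.035,0,0.115,0],[-0.045,0,0.115,0],[-0.055,0,0.115,0],[-0.065,0,0.115,0]]]'
python3 -m jog '[[[-0.007,0,0,0],[-0.014,0,0,0],[-0.02,0,0,0],[-0.025,0,0,0],[-0.03,0,0,0],[-0.033,0,0,0],[-0.035,0,0,0],[-0.035,0,0,0]]]'
```

```text
t: 6.25
position: [0.5405, 0.091, 0.0376]
tool_rot: [-0.0, -0.044, 0.999, 0.0]
ft_force: [-1.4, -1.3, 0.5]
gripper_width: 0.002
gripper_force: 0.9
t: 7.25
position: [0.5719, 0.0937, 0.0367]
tool_rot: [-0.004, -0.044, 0.999, -0.0]
ft_force: [-9.7, -1.9, 6.1]
gripper_width: -0.002
gripper_force: 4.7
```

```bash
python3 -m jog '[[[-0.002,0,0,0],[-0.004,0,0,0],[-0.004,0,0,0],[0.03,0,0,0],[0.075,0,0,0],[0.085,-0.05,0,0],[0.085,-0.10,0,0],[0.085,-0.146,0,0]]]'
python3 -m jog '[[[-0.02,0,0,0],[-0.04,0,0,0],[-0.052,0,0,0],[-0.062,0,0,0],[-0.071,0,0,0],[-0.078,0,0,0],[-0.083,0,0,0],[-0.085,0,0,0]]]'
```

```text
t: 8.25
position: [0.5042, -0.0602, 0.0379]
tool_rot: [0.001, -0.044, 0.999, 0.0]
ft_force: [0.4, 0.3, 0.7]
gripper_width: -0.0
gripper_force: 0.0
t: 9.25
position: [0.5842, -0.0517, 0.0368]
tool_rot: [-0.004, -0.044, 0.999, 0.0]
ft_force: [-14.3, -1.0, 8.8]
gripper_width: 0.002
gripper_force: 7.0
```

Firmly home at the expected x. I'll press slightly more, back off and check.

```bash
python3 -m jog '[[[-0.002,0,0,0],[-0.003,0,0,0],[-0.003,0,0,0],[0.03,0,0,0],[0.08,0,0,0],[0.11,0,-0.04,0],[0.12,0,-0.09,0],[0.12,0,-0.14,0]]]'
python3 - <<'E'
from h import *
a,P=cap('top');b,_=cap('side')
for u in (210,225,265,280):print(u,[(v,*P[v,u].round(3)) for v in range(190,206,2)])
for n,u,v in(('glue',174,184),('jar',310,150)):print(n,P[v,u].round(3))
m=np.hstack([cv2.resize(a[100:260,90:350],(400,246)),cv2.resize(b[90:346,80:336],(246,246))]);save(m,'f.png')
E
```

```text
t: 10.25
position: [0.4679, -0.0615, 0.1791]
tool_rot: [0.001, -0.044, 0.999, 0.001]
ft_force: [1.6, 0.1, -0.1]
gripper_width: 0.003
gripper_force: 0.0
210 [(190, np.float64(0.619), np.float64(0.127), np.float64(0.071)), (192, np.float64(0.612), np.float64(0.127), np.float64(0.074)), (194, np.float64(0.607), np.float64(0.127), np.float64(0.068)), (196, np.float64(0.6), np.float64(0.127), np.float64(0.072)), (198, np.float64(0.594), np.float64(0.128), np.float64(0.067)), (200, np.float64(0.589), np.float64(0.128), np.float64(0.062)), (202, np.float64(0.582), np.float64(0.128), np.float64(0.065)), (204, np.float64(0.58), np.float64(0.13), np.float64(0.044))]
225 [(190, np.float64(0.617), np.float64(0.08), np.float64(0.07)), (192, np.float64(0.61), np.float64(0.08), np.float64(0.071)), (194, np.float64(0.604), np.float64(0.081), np.float64(0.069)), (196, np.float64(0.597), np.float64(0.081), np.float64(0.072)), (198, np.float64(0.593), np.float64(0.082), np.float64(0.062)), (200, np.float64(0.587), np.float64(0.082), np.float64(0.063)), (202, np.float64(0.584), np.float64(0.083), np.flo
[... 475 characters left out ...]
, np.float64(0.475), np.float64(-0.018), np.float64(0.577)), (204, np.float64(0.472), np.float64(-0.018), np.float64(0.577))]
280 [(190, np.float64(0.497), np.float64(-0.045), np.float64(0.568)), (192, np.float64(0.493), np.float64(-0.045), np.float64(0.569)), (194, np.float64(0.488), np.float64(-0.045), np.float64(0.573)), (196, np.float64(0.484), np.float64(-0.044), np.float64(0.575)), (198, np.float64(0.48), np.float64(-0.044), np.float64(0.578)), (200, np.float64(0.477), np.float64(-0.043), np.float64(0.579)), (202, np.float64(0.473), np.float64(-0.043), np.float64(0.579)), (204, np.float64(0.47), np.float64(-0.043), np.float64(0.577))]
glue [0.637 0.233 0.096]
jar [ 0.733 -0.192  0.076]
```

View pics/f.png

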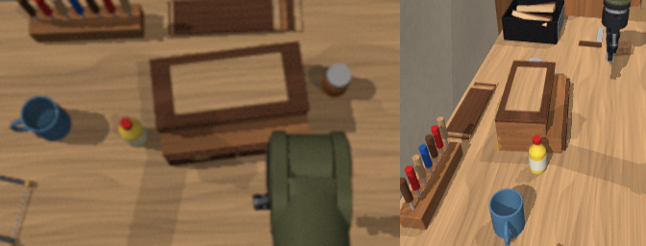

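The composite shows the lid flat, both drawer fronts in one line against the carcass, and the bystanders in place. The two push stops differ by 12.3 mm in x, where the chest yaw predicts about 13 mm.

```bash
python3 -c "
from rig import manip
print(manip.finish_job())"
```

```text
the job is handed in; nothing more can be done
None
```

I pushed the lid down flat and both drawers home, with the nearby bystanders unmoved in the last pictures, and handed the job in at about 10 s; no verdict came back. The arm hid the right drawer in the top view, so that one rests on the side view and where the push stopped.

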